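# Box the finished carving and balance the lid

## Robot

A 6-joint arm with a two-finger parallel gripper is mounted at the origin on the work surface. World frame = base frame: x ahead of the robot, y to its left, z up, the work surface at z = 0. Lengths are in m, angles in rad, forces in N, time in s.
With the tool pointing down it reaches from about 0.3 to 0.95 m from the base axis. Payload 3.1 kg.
Tool frame: the origin (TCP) lies midway between the tips of the shut fingers; the grasp point (between the pads) lies 19 mm behind it; z points along the fingers, y is the line along which they close (so a half turn about z gives the same grasp; the last joint's range is limited). The gripper opens to 85 mm and grips with 20 to 120 N. Pads are 22 mm wide; open, the fingers measure 114 mm over their backs; the gripper's body (76 mm by 85 mm) begins 54 mm behind the grasp point. The pads swing forward as they close: fully open they stand 13 mm farther back than shut.
Start: joints at [-1.399, 0.308, 1.634, -0, 1.2, -0.07], TCP at [0.15, -0.607, 0.231] pointing down, gripper open.
Joint ranges: [-3.06, 3.06], [-0.79, 1.96], [0.05, 2.63], [-1.19, 4.34], [0.05, 2.64], [-2.94, 2.94]. Speed limits (rad/s): [2.79, 2.79, 3.14, 3.14, 3.14, 3.14].

## Interface

Orientations are given as a unit quaternion [w, x, y, z].
In Python, from workcell import r gives the robot as it stands. The module is installed in compiled form; this text tells all that it offers.
- The arm moves only by the tool play_rows, never from a script. Its argument "steps" is a list of rows, each an object with "hand": the closure, from 0 (fully open) to 1 (shut); "offset": the shift along the tool's x, y, z scaled (see below), a list of three; "dr": the turn, a rotation vector about the tool's x, y, z scaled (see below), a list of three. In form: [{"hand": hand, "offset": [tx, ty, tz], "dr": [ax, ay, az]}, ...]. A call has 1 to 20 rows; each row shifts and turns the commanded pose from where the row before left it, along the tool's axes as they then stand; what a row does not reach is not made up. The controller multiplies each number of a shift by 25 mm and each number of a turn by 0.08 rad. A row lasts 1/12 s, in which the tool goes at most 41.7 mm and 7.16 degrees, less where a joint would pass 70% of its speed; a pose out of reach is approached as far as the arm can. A call with a number of a shift or a turn outside -1 to 1 is refused whole. A call with a gripper value outside its range is refused whole. The fingers move at their own pace and stop on an object; "newtons" is the grip in N (left out, the last holds). Time passes only in rows, so rows that do not move let the fingers close. It gives the time, the measured TCP pose, the force, the opening and the grip force at its end, in the units of the state.
- r.state(): the state, without advancing time (a new reading comes with each control period).
- r.snapshot(name): name is "side" or "top"; returns a dict with "img" (420x560x3 uint8, blue, green, red), "camera_matrix" (3x3 intrinsics, pixels), "R" (3x3) and "t" (3): a world point X has camera coordinates R X + t. Camera axes: x right, y down, z forward; pixel columns grow to the right and rows downward; lengths in m; the calibration is good to about 2 mm. A picture is of the moment at which its call begins. There is no depth.
- r.job_done(): hands the job in; it is judged then, once.
Trained networks look in a picture, given as the dict that the camera call returned (one of the last four; its "shot" number tells which), for a name from the list of things; names that differ only in an ending like _2 or _b are one class to them, and where a whole thing is asked for, a point or a joint stands for the part that bears it (a point fixed in the world has none). Each returns a list of dicts, best first, with "p" (0 to 1); they miss things now and then, are a little off and sometimes report something else, mostly with a low value. They report only what shows in the picture. A call takes as long as a camera call. They do not tell look-alikes from the thing itself.
- r.search_frame(picture, thing): "rect" ([left, top, width, height] in pixels, round what is visible of it).
The state is a dict: "t": time; "joint_pos": joint angles; "joint_velocities": joint speeds; "tau": joint torques, N m; "ee_pos": TCP position; "ee_rot": TCP orientation; "contact_force": force on the tool from outside, world axes, zero at the start; "moment": the same for the moment, N m; "opening": opening from 0.0 (shut) to 1.0 (fully open); "finger_force": force on a finger pad.
Only numpy, scipy, OpenCV 4.12 (cv2) and the standard library are available. Lean on these libraries where they do the work, as an engineer would, in place of code of your own. Each camera call takes 0.05 s, during which the arm holds its last target. There are 200 camera calls.

## Task

Slide the vise jaw open, lift the finished carving out and stand it upright inside the open chest. Then grip the chest's lid, swing it up from where it leans back to the point where it stands plumb and balances over its hinge, and finish while still holding it there, still, so that a lid stay can be screwed on. Do not let the lid drop shut, and leave the tin, the mallet and the gouge where they are.

Things in the scene. Friction and masses are not known exactly. Their poses are not given: they have to be found in the camera images.
- vise: Grey steel vise bolted to the bench, on either side, turned up to 0.25 rad. Origin on the bench under the clamped carving; +y is the way the jaw opens. Bed 30 mm high, 110 mm in x, y -90 to +150 mm. Jaws 90 mm in x, tops 68 mm high: fixed jaw y -68 to -32 mm, sliding jaw +32 to +68 mm when shut. End bracket at y +138 to +150 mm, 70 mm high.
- jaw (a joint): Opening of the vise's sliding jaw in m: 0 shut, at most 0.060, along the vise's +y; starts 0 to 0.002. It takes about 3 N plus 8 N per m/s to push and stays where left. Its 7 mm lip overhangs the carving's plinth, so the carving lifts out only once the jaw is back; open it 35 mm or more.
- jaw_post (a point): Centre of the top end of the upright steel handle post on the sliding jaw: 16 mm diameter, rising 50 mm from the jaw's top, so its end is 118 mm above the bench; it moves with the jaw, 50.5 mm (vise y) from the carving's middle when shut. Turns with the vise.
- carving: Wooden seated figure, 107 mm tall, 250 g (+-30 %), on a square plinth 64 x 64 x 20 mm. Origin: centre of the plinth's underside, z up. Round belly 48 mm across up to 36 mm high, then a straight round torso 36 mm in diameter from 44 to 84 mm high (grip here), then a 27 mm ball head. Starts on the vise bed, origin 30 mm above the bench.
- chest: Dark wooden chest fixed to the bench on the side where the vise is not, empty, 180 (x) x 220 (y) x 118 mm high outside, walls and floor 8 mm (inside 164 x 204 mm, 110 mm deep). Origin: centre of its underside; its x points away from the robot to the hinged side, turned up to 0.25 rad.
- lid (a joint): Angle of the chest's lid in rad: 0 shut, 1.571 plumb (weight exactly over the hinge: the balance point), 1.92 leaning back away from the robot against its stop, where it starts. The hinge is free, almost without friction: off plumb the lid falls either way unless held.
- lid_hinge (a point): Middle of the lid's hinge axis, on the chest's far rim: 90 mm along x from the chest's origin and 124 mm above the bench. The hinge axis is the chest's y.
- lid_edge (a point): Middle of the lid's free edge, mid-thickness, 180 mm from the hinge axis. The lid is a flat wooden board 180 x 220 x 12 mm, 0.5 kg (+-20 %), with a low raised panel in the middle of each face; the outer 30 mm along the free edge is plain and 12 mm thick: the place to grip.
- tin: Bystander: a round metal tin, 64 mm diameter, 45 mm high, origin centre of its underside.
- mallet: Bystander: a wooden mallet lying down, head 60 x 110 x 60 mm, handle 150 mm along its -x, origin centre of the head's underside.
- gouge: Bystander: a gouge lying down, 200 mm long along its x, 22 mm thick, origin at the middle of its underside.
Not all that is in view belongs to the job. Leave any white look-alike of the carving alone.

How it is judged:
By the outcome, as a careful person would: the job done as asked, in the order asked, and still so for the second after the job is handed in, while the arm keeps its last pose, push and grip.
It also fails if it takes over 59 s, if anything falls off the work surface, if the arm or the gripper's body presses on something with over 40 N, if the wrist force passes 120 N, or if a joint passes its speed limit or range.

## Working session

There is one attempt and no reset: what is moved stays moved. The work goes in short steps, Python scripts to look and compute and a tool call to move; the robot and the scene stay as the last step left them, time stands still between calls to the robot, and variables do not carry over. Pictures are saved under pics/ and viewed, at most 10 in all, crops included, and the job is handed in when it is done.

Besides the shell and the picture viewer there is one more tool, called after "Call:" by a JSON object that holds its "method" and its "body", one argument or row to a line. play_rows: Moves the arm, as the interface text tells. Its arguments: {"type":"object","properties":{"steps":{"type":"array","items":{"type":"object","properties":{"hand":{"type":"number"},"offset":{"type":"array","items":{"type":"number","minimum":-1,"maximum":1}},"dr":{"type":"array","items":{"type":"number","minimum":-1,"maximum":1}}}}},"newtons":{"type":"number"}},"required":["steps"]}

```bash
mkdir -p pics; python3 - <<'E'
from workcell import r
import cv2,numpy as np
print(r.state())
for n in ("side","top"):
    s=r.snapshot(n); cv2.imwrite(f"pics/{n}0.png",s["img"])
    print(n,s["camera_matrix"],s["R"],s["t"],s.keys())
    for k in ["vise","jaw_post","carving","chest","lid","lid_edge","lid_hinge","tin","mallet","gouge"]:
        try: print(k,[(np.round(d["rect"]).tolist(),round(d["p"],2)) for d in r.search_frame(s,k)[:4]])
        except Exception as e: print(k,e)
E
```

```text
{'t': 0.0, 'joint_pos': array([-1.39869003e+00,  3.09002345e-01,  1.63518184e+00, -1.15334592e-05,
        1.19969149e+00, -6.97349260e-02]), 'joint_velocities': array([-0.00067553,  0.00023417,  0.00101688, -0.0005805 , -0.00075504,
        0.00063142]), 'tau': array([-5.15358752e-04, -4.15252626e+01, -2.76660454e+01, -7.50678009e-05,
        1.02439761e-02, -6.92796775e-06]), 'ee_pos': array([ 0.14949061, -0.60601861,  0.23005097]), 'ee_rot': array([-1.13973803e-03,  9.92697107e-01,  1.20628149e-01, -6.37680983e-05]), 'contact_force': array([0.03692151, 0.45299531, 0.82636451]), 'moment': array([ 0.02353872, -0.00490948, -0.03720533]), 'finger_force': 0.0, 'opening': 1.0015214090942048}
side [[507.80253569   0.         273.65443897]
 [  0.         507.80253569 209.26878824]
 [  0.           0.           1.        ]] [[ 0.98092768 -0.1931354   0.02189994]
 [-0.07326525 -0.47174708 -0.87868476]
 [ 0.18003637  0.86032169 -0.47689988]] [-0.51582558  0.10199775  1.05707734] dict_keys(['img', 'camera_matrix', 'R', 't', 'shot'])
vise [([220.0, 221.0, 83.0, 108.0], 0.98)]
jaw_post [([232.0
[... 929 characters left out ...]
ot'])
vise [([276.0, 222.0, 95.0, 44.0], 0.86)]
jaw_post [([312.0, 224.0, 17.0, 40.0], 0.77)]
carving [([374.0, 270.0, 37.0, 31.0], 0.86), ([330.0, 233.0, 21.0, 21.0], 0.82), ([326.0, 282.0, 30.0, 30.0], 0.79), ([275.0, 225.0, 94.0, 40.0], 0.63)]
chest [([120.0, 161.0, 117.0, 121.0], 0.6)]
lid [([118.0, 161.0, 112.0, 53.0], 0.67)]
lid_edge [([117.0, 162.0, 116.0, 50.0], 0.86)]
lid_hinge [([116.0, 161.0, 114.0, 47.0], 0.75), ([331.0, 230.0, 18.0, 26.0], 0.72), ([309.0, 225.0, 21.0, 36.0], 0.36), ([279.0, 222.0, 93.0, 44.0], 0.3)]
tin [([248.0, 147.0, 25.0, 29.0], 0.88), ([117.0, 162.0, 115.0, 50.0], 0.64)]
mallet []
gouge [([144.0, 138.0, 74.0, 20.0], 0.86), ([328.0, 78.0, 44.0, 84.0], 0.64)]
```

```bash
python3 - <<'E'
import cv2
a=cv2.imread("pics/top0.png")[110:330,90:450]; cv2.imwrite("pics/top0c.png",cv2.resize(a,None,fx=2.2,fy=2.2,interpolation=cv2.INTER_CUBIC))
a=cv2.imread("pics/side0.png")[60:400,140:500]; cv2.imwrite("pics/side0c.png",cv2.resize(a,None,fx=1.75,fy=1.75,interpolation=cv2.INTER_CUBIC))
E
```

```text
(no output)
```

View pics/top0c.png

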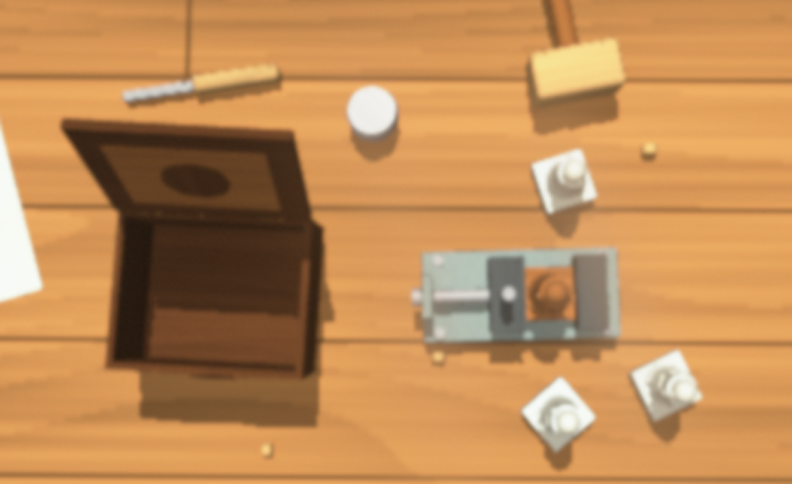

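View pics/side0c.png

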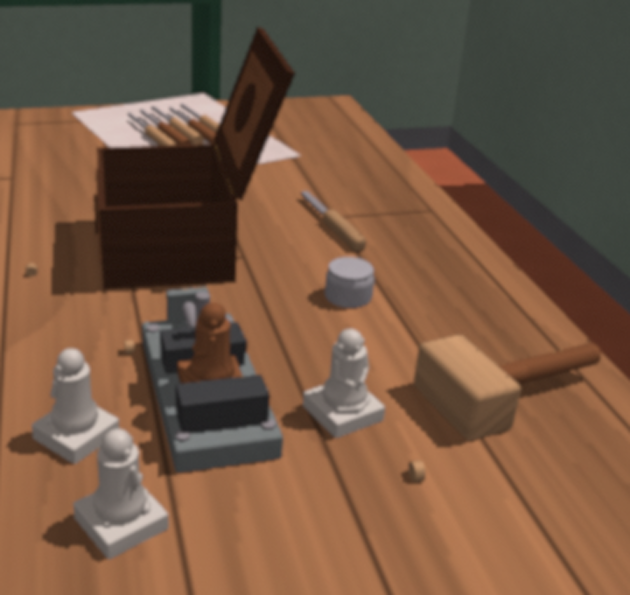

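The carving to take is the brown one, at top pixel (340,243), clamped in the vise. The look-alikes are the three white figures at top pixels (347,191), (344,298) and (394,285). The post is at (321,243). The chest is on the left with its lid leaning back, the jaw opens toward +y (image left), and the tin, gouge and mallet are on the far side.

```bash
cat > h.py <<'E'
import numpy as np,cv2
from scipy.optimize import least_squares
from scipy.spatial.transform import Rotation as Ro
def proj(s,X):
    p=(s["R"]@np.asarray(X).T).T+s["t"]; p=p@s["camera_matrix"].T; return p[:,:2]/p[:,2:]
def back(s,uv,z):
    d=s["R"].T@np.linalg.inv(s["camera_matrix"])@np.array([*uv,1.]); c=-s["R"].T@s["t"]; return c+d*(z-c[2])/d[2]
def place(q,P):
    c,s=np.cos(q[2]),np.sin(q[2]); P=np.asarray(P,float)
    return np.c_[q[0]+c*P[:,0]-s*P[:,1],q[1]+s*P[:,0]+c*P[:,1],P[:,2]]
def fit(obs,q0):
    f=lambda q:np.concatenate([(proj(s,place(q,P))-U).ravel() for s,P,U in obs])
    o=least_squares(f,q0,loss="soft_l1"); return o.x,f(o.x).reshape(-1,2)
E
python3 - <<'E'
from workcell import r
from h import *
top=r.snapshot("top"); side=r.snapshot("side")
T=lambda a:np.array(a)/2.2+[90,110]; S=lambda a:np.array(a)/1.75+[140,60]
vt=[(-.055,-.09,.03),(.055,-.09,.03),(.055,.15,.03),(-.055,.15,.03),(0,.0505,.118)]
q,e=fit([(top,vt,T([(619,342),(616,247),(422,252),(427,345),(508,293)]))],[.45,-.1,0]); print("vise",q,e.round(1).tolist())
print("post",place(q,[(0,.0505,.118)]),"head",back(top,T((550,290)),.12), "post back",back(top,T((508,293)),.118))
ct=[(-.09,.11,.118),(-.09,-.11,.118),(.09+.0616+.0056,.11,.124+.169-.0021),(.09+.0616+.0056,-.11,.291)]
cs=[(-.09,-.11,.118),(.09,-.11,.118),(-.09,-.11,0),(.09,-.11,0),(-.09,.11,.118),(.09+.0616,.11,.293),(.09+.0616,-.11,.293)]
q2,e=fit([(top,ct,T([(108,367),(303,377),(63,121),(292,132)])),(side,cs,S([(103,207),(236,208),(105,284),(234,279),(98,148),(258,30),(292,73)]))],[.45,.3,0])
print("chest",q2,e.round(1).tolist())
E
```

```text
vise [ 0.45783249 -0.2012777   0.02826857] [[0.6, -1.4], [0.3, 0.6], [-0.8, 0.3], [-2.2, -0.8], [0.8, 0.8]]
post [[ 0.45640512 -0.15079788  0.118     ]] head [ 0.4620417  -0.19553054  0.12      ] post back [ 0.45843299 -0.14880054  0.118     ]
chest [ 0.45726237  0.18487464 -0.04163843] [[-1.1, 0.7], [0.1, 0.5], [-0.6, -2.0], [0.9, -2.0], [-2.5, 1.7], [1.1, -2.4], [-1.1, 3.3], [1.1, 1.8], [-1.3, -0.4], [0.7, -1.8], [-0.5, -1.1]]
```

Call:
{"method": "play_rows", "body": {
  "steps": [
    {"hand":0,"offset":[0,0,0],"dr":[0,0,-1]},
    {"hand":0,"offset":[0,0,0],"dr":[0,0,-1]},
    {"hand":0,"offset":[0,0,0],"dr":[0,0,-1]},
    {"hand":0,"offset":[0,0,0],"dr":[0,0,-1]},
    {"hand":0,"offset":[0,0,0],"dr":[0,0,-1]},
    {"hand":0,"offset":[0,0,0],"dr":[0,0,-1]},
    {"hand":0,"offset":[0,0,0],"dr":[0,0,-1]},
    {"hand":0,"offset":[0,0,0],"dr":[0,0,-1]},
    {"hand":0,"offset":[0,0,0],"dr":[0,0,-1]},
    {"hand":0,"offset":[0,0,0],"dr":[0,0,-1]},
    {"hand":0,"offset":[0,0,0],"dr":[0,0,-1]},
    {"hand":0,"offset":[0,0,0],"dr":[0,0,-1]},
    {"hand":0,"offset":[0,0,0],"dr":[0,0,-1]},
    {"hand":0,"offset":[0,0,0],"dr":[0,0,-1]},
    {"hand":0,"offset":[0,0,0],"dr":[0,0,-1]},
    {"hand":0,"offset":[0,0,0],"dr":[0,0,-1]},
    {"hand":0,"offset":[0,0,0],"dr":[0,0,-1]}
  ]
}}

```text
t: 2.62
ee_pos: [0.1496, -0.6069, 0.2313]
ee_rot: [0.0, 0.695, 0.719, -0.0]
contact_force: [0.1, 1.2, 0.0]
opening: 1.001
finger_force: 0.0
```

Call:
{"method": "play_rows", "body": {
  "steps": [
    {"hand":0,"offset":[0.89,0.64,0],"dr":[0,0,0]},
    {"hand":0,"offset":[0.89,0.64,0],"dr":[0,0,0]},
    {"hand":0,"offset":[0.89,0.64,0],"dr":[0,0,0]},
    {"hand":0,"offset":[0.89,0.64,0],"dr":[0,0,0]},
    {"hand":0,"offset":[0.89,0.64,0],"dr":[0,0,0]},
    {"hand":0,"offset":[0.89,0.64,0],"dr":[0,0,0]},
    {"hand":0,"offset":[0.89,0.64,0],"dr":[0,0,0]},
    {"hand":0,"offset":[0.89,0.64,0],"dr":[0,0,0]},
    {"hand":0,"offset":[0.89,0.64,0],"dr":[0,0,0]},
    {"hand":0,"offset":[0.89,0.64,0],"dr":[0,0,0]},
    {"hand":0,"offset":[0.89,0.64,0],"dr":[0,0,0]},
    {"hand":0,"offset":[0.89,0.64,0],"dr":[0,0,0]},
    {"hand":0,"offset":[0.89,0.64,0],"dr":[0,0,0]},
    {"hand":0,"offset":[0.89,0.64,0],"dr":[0,0,0]},
    {"hand":0,"offset":[0.89,0.64,0],"dr":[0,0,0]},
    {"hand":0,"offset":[0.89,0.64,0],"dr":[0,0,0]},
    {"hand":0,"offset":[0.89,0.64,0],"dr":[0,0,0]},
    {"hand":0,"offset":[0.89,0.64,0],"dr":[0,0,0]},
    {"hand":0,"offset":[0.89,0.64,0],"dr":[0,0,0]}
  ]
}}

```text
t: 4.2
ee_pos: [0.4411, -0.1737, 0.2316]
ee_rot: [0.0, 0.696, 0.718, 0.0]
contact_force: [0.3, -0.7, 0.1]
opening: 1.0
finger_force: 0.0
```

Call:
{"method": "play_rows", "body": {
  "steps": [
    {"hand":0,"offset":[0.92,0.66,0],"dr":[0,0,0]},
    {"hand":0,"offset":[0,0,1],"dr":[0,0,0]},
    {"hand":0,"offset":[0,0,1],"dr":[0,0,0]},
    {"hand":0,"offset":[0,0,1],"dr":[0,0,0]},
    {"hand":0,"offset":[0,0,1],"dr":[0,0,0]},
    {"hand":0,"offset":[0,0,1],"dr":[0,0,0]},
    {"hand":0,"offset":[0,0,0.9],"dr":[0,0,0]},
    {"hand":0,"offset":[0,0,0],"dr":[0,0,0]}
  ]
}}

```text
t: 4.87
ee_pos: [0.4523, -0.1497, 0.0796]
ee_rot: [-0.004, 0.696, 0.718, -0.002]
contact_force: [-0.8, 0.1, 0.0]
opening: 0.997
finger_force: 0.0
```

```bash
python3 - <<'E'
from workcell import r
import cv2,numpy as np
s=r.state(); print(s["ee_pos"],s["contact_force"])
t=r.snapshot("top")["img"][190:290,250:400]; d=r.snapshot("side")["img"][180:340,190:340]
cv2.imwrite("pics/g1.png",np.hstack([cv2.resize(t,(480,400)),cv2.resize(d,(320,400))]))
E
```

```text
[ 0.45228472 -0.1496547   0.07963273] [-0.78594357  0.06263074  0.03864518]
```

View pics/g1.png

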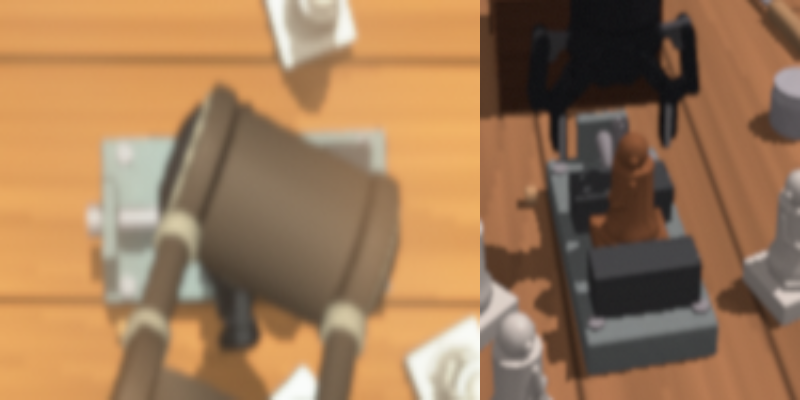

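The picture shows the open fingers straddling the jaw post (about px 630,150 in the right half), and the carving clear of them. Next I close on the post and drag it.

Call:
{"method": "play_rows", "body": {
  "newtons": 40,
  "steps": [
    {"hand":0,"offset":[0,0.15,-0.1],"dr":[0,0,0]},
    {"hand":0.9,"offset":[0,0,0],"dr":[0,0,0]},
    {"hand":0.9,"offset":[0,0,0],"dr":[0,0,0]},
    {"hand":0.9,"offset":[0,0,0],"dr":[0,0,0]},
    {"hand":0.9,"offset":[0,0,0],"dr":[0,0,0]},
    {"hand":0.9,"offset":[0,0,0],"dr":[0,0,0]},
    {"hand":0.9,"offset":[0,0,0],"dr":[0,0,0]},
    {"hand":0.9,"offset":[0,0,0],"dr":[0,0,0]},
    {"hand":0.9,"offset":[0,0,0],"dr":[0,0,0]},
    {"hand":0.9,"offset":[0,0,0],"dr":[0,0,0]},
    {"hand":0.9,"offset":[0,0,0],"dr":[0,0,0]}
  ]
}}

```text
t: 5.88
ee_pos: [0.4605, -0.1513, 0.0867]
ee_rot: [0.0, 0.696, 0.718, 0.0]
contact_force: [1.0, 1.2, 3.4]
opening: 0.171
finger_force: 39.4
```

Call:
{"method": "play_rows", "body": {
  "steps": [
    {"hand":0.9,"offset":[0.2,0,0],"dr":[0,0,0]},
    {"hand":0.9,"offset":[0.2,0,0],"dr":[0,0,0]},
    {"hand":0.9,"offset":[0.2,0,0],"dr":[0,0,0]},
    {"hand":0.9,"offset":[0.2,0,0],"dr":[0,0,0]},
    {"hand":0.9,"offset":[0.2,0,0],"dr":[0,0,0]},
    {"hand":0.9,"offset":[0.2,0,0],"dr":[0,0,0]},
    {"hand":0.9,"offset":[0.2,0,0],"dr":[0,0,0]},
    {"hand":0.9,"offset":[0.2,0,0],"dr":[0,0,0]},
    {"hand":0.9,"offset":[0.2,0,0],"dr":[0,0,0]},
    {"hand":0.9,"offset":[0.2,0,0],"dr":[0,0,0]},
    {"hand":0.9,"offset":[0,0,0],"dr":[0,0,0]},
    {"hand":0.9,"offset":[0,0,0],"dr":[0,0,0]}
  ]
}}

```text
t: 6.88
ee_pos: [0.4588, -0.1, 0.0867]
ee_rot: [-0.0, 0.696, 0.718, 0.001]
contact_force: [0.4, 0.1, 6.7]
opening: 0.176
finger_force: 39.8
```

Call:
{"method": "play_rows", "body": {
  "steps": [
    {"hand":0,"offset":[0,0,0],"dr":[0,0,0]},
    {"hand":0,"offset":[0,0,0],"dr":[0,0,0]},
    {"hand":0,"offset":[0,0,0],"dr":[0,0,0]},
    {"hand":0,"offset":[0,0,0],"dr":[0,0,0]},
    {"hand":0,"offset":[0,0,0],"dr":[0,0,0]},
    {"hand":0,"offset":[0,0,-0.8],"dr":[0,0,0]},
    {"hand":0,"offset":[0,0,-0.8],"dr":[0,0,0]},
    {"hand":0,"offset":[0,0,-0.8],"dr":[0,0,0]},
    {"hand":0,"offset":[0,0,-0.8],"dr":[0,0,0]},
    {"hand":0,"offset":[-0.82,0,0],"dr":[0,0,0]},
    {"hand":0,"offset":[-0.82,0,0],"dr":[0,0,0]},
    {"hand":0,"offset":[-0.82,0,0],"dr":[0,0,0]},
    {"hand":0,"offset":[-0.82,0,0],"dr":[0,0,0]},
    {"hand":0,"offset":[-0.82,0,0],"dr":[0,0,0]},
    {"hand":0,"offset":[0,0,0],"dr":[0,0,0]},
    {"hand":0,"offset":[0,0,0],"dr":[0,0,0]}
  ]
}}

```text
t: 8.22
ee_pos: [0.4612, -0.2042, 0.166]
ee_rot: [-0.001, 0.697, 0.717, 0.0]
contact_force: [0.1, 0.8, 0.5]
opening: 1.0
finger_force: 0.0
```

```bash
python3 - <<'E'
from workcell import r
from h import *
s=r.state(); print(s["ee_pos"],s["contact_force"],s["opening"])
d=r.snapshot("side"); q=[.458,-.2013,.028]
for k in("carving","jaw_post"): print(k,[(np.round(x["rect"]).tolist(),round(x["p"],2)) for x in r.search_frame(d,k)[:4]])
print("proj post@.05",proj(d,place(q,[(0,.101,.118),(0,0,.12),(0,0,.09)])))
im=d["img"][180:340,180:380].copy(); cv2.imwrite("pics/g2.png",cv2.resize(im,(750,600)))
E
```

```text
[ 0.46115642 -0.20415496  0.1659556 ] [0.10390081 0.77369941 0.51942604] 1.000379524295525
carving [([311.0, 248.0, 47.0, 63.0], 0.79), ([159.0, 257.0, 46.0, 68.0], 0.72), ([181.0, 308.0, 54.0, 68.0], 0.64), ([244.0, 233.0, 38.0, 49.0], 0.56)]
jaw_post [([229.0, 213.0, 46.0, 44.0], 0.98)]
proj post@.05 [[249.51300821 215.53692451]
 [259.65989175 241.64464759]
 [259.51542448 255.63893589]]
```

View pics/g2.png

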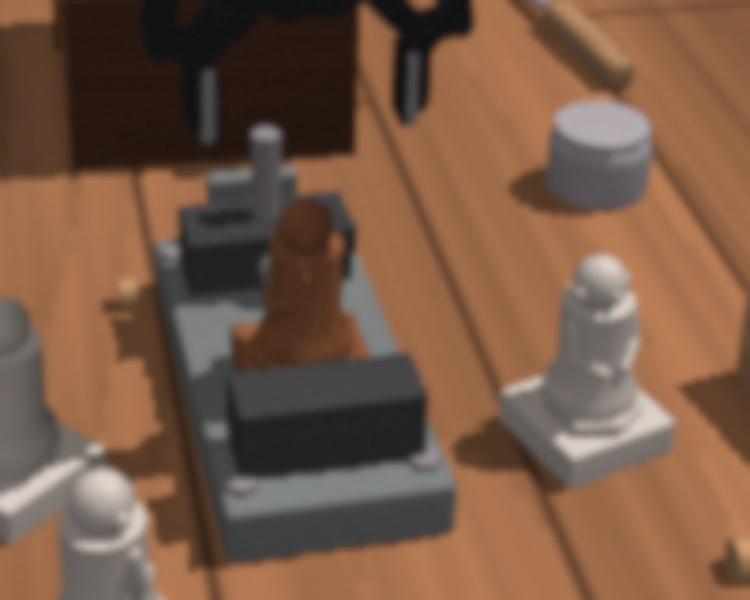

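The jaw stands open. The brown carving's head is at about px (261,241), in line with the midpoint between the fingers. Going down to grip it.

Call:
{"method": "play_rows", "body": {
  "newtons": 50,
  "steps": [
    {"hand":0,"offset":[0.1,0,0.68],"dr":[0,0,0]},
    {"hand":0,"offset":[0,0,0.68],"dr":[0,0,0]},
    {"hand":0,"offset":[0,0,0.68],"dr":[0,0,0]},
    {"hand":0,"offset":[0,0,0.68],"dr":[0,0,0]},
    {"hand":0,"offset":[0,0,0.68],"dr":[0,0,0]},
    {"hand":0,"offset":[0,0,0],"dr":[0,0,0]},
    {"hand":0.8,"offset":[0,0,0],"dr":[0,0,0]},
    {"hand":0.8,"offset":[0,0,0],"dr":[0,0,0]},
    {"hand":0.8,"offset":[0,0,0],"dr":[0,0,0]},
    {"hand":0.8,"offset":[0,0,0],"dr":[0,0,0]},
    {"hand":0.8,"offset":[0,0,0],"dr":[0,0,0]},
    {"hand":0.8,"offset":[0,0,0],"dr":[0,0,0]},
    {"hand":0.8,"offset":[0,0,0],"dr":[0,0,0]},
    {"hand":0.8,"offset":[0,0,0],"dr":[0,0,0]},
    {"hand":0.8,"offset":[0,0,0],"dr":[0,0,0]}
  ]
}}

```text
t: 9.62
ee_pos: [0.4624, -0.2017, 0.0827]
ee_rot: [0.001, 0.696, 0.718, 0.0]
contact_force: [-1.2, 0.9, 6.2]
opening: 0.407
finger_force: 50.2
```

Call:
{"method": "play_rows", "body": {
  "steps": [
    {"hand":0.8,"offset":[0,0,-0.2],"dr":[0,0,0]},
    {"hand":0.8,"offset":[0,0,-0.4],"dr":[0,0,0]},
    {"hand":0.8,"offset":[0,0,-0.7],"dr":[0,0,0]},
    {"hand":0.8,"offset":[0,0,-0.7],"dr":[0,0,0]},
    {"hand":0.8,"offset":[0,0,-0.8],"dr":[0,0,0]},
    {"hand":0.8,"offset":[0,0,-0.8],"dr":[0,0,0]},
    {"hand":0.8,"offset":[0,0,-0.8],"dr":[0,0,0]},
    {"hand":0.8,"offset":[0,0,-0.5],"dr":[0,0,0]},
    {"hand":0.8,"offset":[0,0,0],"dr":[0,0,0]},
    {"hand":0.8,"offset":[0,0,0],"dr":[0,0,0]}
  ]
}}

```text
t: 10.45
ee_pos: [0.4617, -0.2014, 0.2046]
ee_rot: [0.001, 0.696, 0.718, 0.0]
contact_force: [0.4, 0.3, -2.4]
opening: 0.406
finger_force: 50.1
```

```bash
python3 - <<'E'
from workcell import r
from h import *
s=r.state(); print(s["ee_pos"],s["contact_force"],s["opening"],s["finger_force"])
d=r.snapshot("side"); im=d["img"][100:340,160:380]; cv2.imwrite("pics/g3.png",cv2.resize(im,(550,600)))
E
```

```text
[ 0.46173794 -0.20140111  0.20459745] [ 0.43249498  0.34328677 -2.37134686] 0.4057705938318463 50.14169991016388
```

View pics/g3.png

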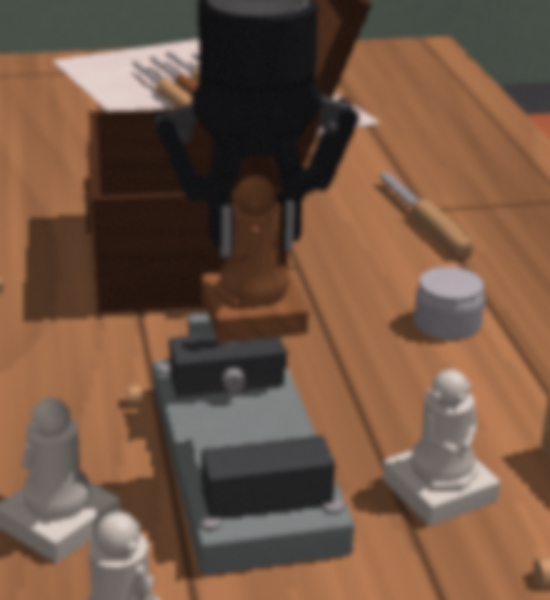

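The carving hangs upright in the fingers (px 262,215), clear of the vise. Carrying it over the chest.

Call:
{"method": "play_rows", "body": {
  "steps": [
    {"hand":0.8,"offset":[0.3,0,0],"dr":[0,0,0]},
    {"hand":0.8,"offset":[0.6,0,0],"dr":[0,0,0]},
    {"hand":0.8,"offset":[0.9,0,0],"dr":[0,0,0]},
    {"hand":0.8,"offset":[1,0,0],"dr":[0,0,0]},
    {"hand":0.8,"offset":[1,0,0],"dr":[0,0,0]},
    {"hand":0.8,"offset":[1,0,0],"dr":[0,0,0]},
    {"hand":0.8,"offset":[1,0,0],"dr":[0,0,0]},
    {"hand":0.8,"offset":[1,0,0],"dr":[0,0,0]},
    {"hand":0.8,"offset":[1,0,0],"dr":[0,0,0]},
    {"hand":0.8,"offset":[1,0,0],"dr":[0,0,0]},
    {"hand":0.8,"offset":[1,0,0],"dr":[0,0,0]},
    {"hand":0.8,"offset":[1,0,0],"dr":[0,0,0]},
    {"hand":0.8,"offset":[1,0,0],"dr":[0,0,0]},
    {"hand":0.8,"offset":[1,0,0],"dr":[0,0,0]},
    {"hand":0.8,"offset":[1,0,0],"dr":[0,0,0]},
    {"hand":0.8,"offset":[0.9,0,0],"dr":[0,0,0]},
    {"hand":0.8,"offset":[0.6,0,0],"dr":[0,0,0]},
    {"hand":0.8,"offset":[0.2,0,0],"dr":[0,0,0]},
    {"hand":0.8,"offset":[0,0,0],"dr":[0,0,0]}
  ]
}}

```text
t: 12.08
ee_pos: [0.4482, 0.187, 0.2025]
ee_rot: [-0.001, 0.695, 0.719, -0.001]
contact_force: [1.0, -0.0, -2.0]
opening: 0.403
finger_force: 50.1
```

```bash
python3 - <<'E'
from workcell import r
from h import *
s=r.state(); print(s["ee_pos"],s["contact_force"],s["opening"],s["finger_force"],s["joint_pos"])
q=[.4573,.1849,-.0416]; P=place(q,[(x,y,.118) for x,y in((-.09,-.11),(.09,-.11),(.09,.11),(-.09,.11))]+[(x,y,.118) for x,y in((-.082,-.102),(.082,-.102),(.082,.102),(-.082,.102))])
L=place(q,[(.09,-.11,.124),(.09,.11,.124),(.1516,.11,.293),(.1516,-.11,.293)])
o=[]
for n,(y,x) in(("side",(40,170)),("top",(130,90))):
    d=r.snapshot(n); im=cv2.resize(d["img"][y:y+180,x:x+180],None,fx=2.2,fy=2.2,interpolation=cv2.INTER_CUBIC)
    for A in(P[:4],P[4:],L): cv2.polylines(im,[((proj(d,A)-[x,y])*2.2).astype(np.int32)],True,(0,255,0),1)
    o.append(im)
cv2.imwrite("pics/g4.png",np.hstack(o))
E
```

```text
[0.44817022 0.1869659  0.2025058 ] [ 0.99165097 -0.00499941 -1.97594922] 0.40260740048408117 50.10962426662445 [3.05465152e-01 7.10741382e-02 1.97902962e+00 1.04365013e-04
 1.09418818e+00 2.72039052e-01]
```

View pics/g4.png

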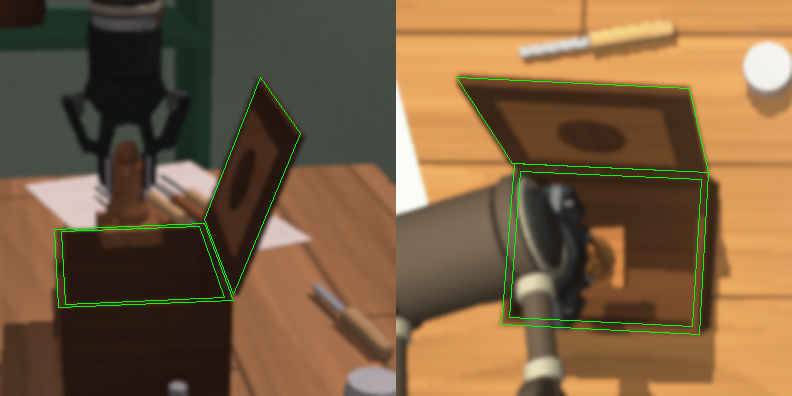

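The fitted outline matches the chest and lid in both views, and the carving hangs over the middle of the opening. Lowering it.

Call:
{"method": "play_rows", "body": {
  "steps": [
    {"hand":0.8,"offset":[0,0,0.5],"dr":[0,0,0]},
    {"hand":0.8,"offset":[0,0,0.9],"dr":[0,0,0]},
    {"hand":0.8,"offset":[0,0,0.9],"dr":[0,0,0]},
    {"hand":0.8,"offset":[0,0,0.9],"dr":[0,0,0]},
    {"hand":0.8,"offset":[0,0,0.9],"dr":[0,0,0]},
    {"hand":0.8,"offset":[0,0,0.7],"dr":[0,0,0]},
    {"hand":0.8,"offset":[0,0,0.4],"dr":[0,0,0]},
    {"hand":0.8,"offset":[0,0,0.2],"dr":[0,0,0]},
    {"hand":0.8,"offset":[0,0,0.1],"dr":[0,0,0]},
    {"hand":0.8,"offset":[0,0,0.05],"dr":[0,0,0]},
    {"hand":0.8,"offset":[0,0,0],"dr":[0,0,0]},
    {"hand":0.8,"offset":[0,0,0],"dr":[0,0,0]}
  ]
}}

```text
t: 13.18
ee_pos: [0.4505, 0.1863, 0.0661]
ee_rot: [0.001, 0.696, 0.718, 0.001]
contact_force: [0.2, 0.1, -1.9]
opening: 0.407
finger_force: 50.1
```

Call:
{"method": "play_rows", "body": {
  "steps": [
    {"hand":0.8,"offset":[0,0,0.06],"dr":[0,0,0]},
    {"hand":0.8,"offset":[0,0,0.06],"dr":[0,0,0]},
    {"hand":0.8,"offset":[0,0,0.05],"dr":[0,0,0]},
    {"hand":0.8,"offset":[0,0,0],"dr":[0,0,0]},
    {"hand":0.8,"offset":[0,0,0],"dr":[0,0,0]}
  ]
}}

```text
t: 13.6
ee_pos: [0.4496, 0.1862, 0.0609]
ee_rot: [0.0, 0.696, 0.718, 0.0]
contact_force: [0.6, 0.4, -0.9]
opening: 0.406
finger_force: 50.2
```

Call:
{"method": "play_rows", "body": {
  "steps": [
    {"hand":0.8,"offset":[0,0,0.05],"dr":[0,0,0]},
    {"hand":0.8,"offset":[0,0,0],"dr":[0,0,0]},
    {"hand":0.5,"offset":[0,0,0],"dr":[0,0,0]},
    {"hand":0.4,"offset":[0,0,0],"dr":[0,0,0]},
    {"hand":0.2,"offset":[0,0,0],"dr":[0,0,0]},
    {"hand":0,"offset":[0,0,0],"dr":[0,0,0]},
    {"hand":0,"offset":[0,0,0],"dr":[0,0,0]},
    {"hand":0,"offset":[0,0,0],"dr":[0,0,0]},
    {"hand":0,"offset":[0,0,-0.4],"dr":[0,0,0]},
    {"hand":0,"offset":[0,0,-0.8],"dr":[0,0,0]},
    {"hand":0,"offset":[0,0,-1],"dr":[0,0,0]},
    {"hand":0,"offset":[0,0,-1],"dr":[0,0,0]},
    {"hand":0,"offset":[0,0,-1],"dr":[0,0,0]},
    {"hand":0,"offset":[0,0,-1],"dr":[0,0,0]},
    {"hand":0,"offset":[0,0,-1],"dr":[0,0,0]},
    {"hand":0,"offset":[0,0,-1],"dr":[0,0,0]},
    {"hand":0,"offset":[0,0,-1],"dr":[0,0,0]},
    {"hand":0,"offset":[0,0,-1],"dr":[0,0,0]},
    {"hand":0,"offset":[0,0,-1],"dr":[0,0,0]},
    {"hand":0,"offset":[0,0,-0.8],"dr":[0,0,0]}
  ]
}}

```text
t: 15.27
ee_pos: [0.4496, 0.1862, 0.3375]
ee_rot: [0.001, 0.696, 0.718, 0.001]
contact_force: [-0.2, 0.1, 0.7]
opening: 0.999
finger_force: 0.0
```

Call:
{"method": "play_rows", "body": {
  "steps": [
    {"hand":0,"offset":[0,0,0],"dr":[0,0,0.92]},
    {"hand":0,"offset":[0,1,0],"dr":[0,0,0]},
    {"hand":0,"offset":[0,1,0],"dr":[0,0,0]},
    {"hand":0,"offset":[0,1,0],"dr":[0,0,0]},
    {"hand":0,"offset":[0,1,0],"dr":[0,0,0]},
    {"hand":0,"offset":[0,1,0],"dr":[0,0,0]},
    {"hand":0,"offset":[0,1,0],"dr":[0,0,0]},
    {"hand":0,"offset":[0,1,0],"dr":[0,0,0]},
    {"hand":0,"offset":[0,0,0],"dr":[0.9,0,0]},
    {"hand":0,"offset":[0,0,0],"dr":[0.9,0,0]},
    {"hand":0,"offset":[0,0,0],"dr":[0.9,0,0]},
    {"hand":0,"offset":[0,0,0],"dr":[0.9,0,0]},
    {"hand":0,"offset":[0,0,0],"dr":[0.76,0,0]},
    {"hand":0,"offset":[0,0,0],"dr":[0,0,0]},
    {"hand":0,"offset":[0,0,0],"dr":[0,0,0]}
  ]
}}

```text
t: 16.52
ee_pos: [0.6245, 0.1784, 0.3336]
ee_rot: [-0.125, 0.711, 0.681, -0.12]
contact_force: [-0.5, 0.1, 0.2]
opening: 1.003
finger_force: 0.0
```

```bash
cat >> h.py <<'E'
Q=[.4573,.1849,-.0416]
def lidrep(s):
    H=place(Q,[(.09,0,.124)])[0]; x=np.array([np.cos(Q[2]),np.sin(Q[2]),0]); y=np.array([-x[1],x[0],0])
    q=s["ee_rot"]; A=Ro.from_quat([q[1],q[2],q[3],q[0]]).as_matrix(); d=s["ee_pos"]-H
    g=s["ee_pos"]-.019*A[:,2]-H
    print("tcp rel hinge x,y,z mm",np.round([d@x*1e3,d@y*1e3,d[2]*1e3],1),"r",round(1e3*np.hypot(d@x,d[2]),1),"tcp ang",round(np.arctan2(d[2],-d@x),4),"tool ang",round(np.arctan2(-A[2,2],A[:,2]@x),4),"tool-x.y",round(A[:,0]@y,4),"f",np.round(s["contact_force"],1),"op",round(s["opening"],3),round(s["finger_force"],1))
    print("lid normal err mm along tool y:",np.round((A[:,1]@-d)*1e3,1))
E
python3 - <<'E'
from workcell import r
from h import *
lidrep(r.state())
o=[]
for n,(y,x) in(("side",(40,170)),("top",(130,90))):
    d=r.snapshot(n); o.append(cv2.resize(d["img"][y:y+180,x:x+180],None,fx=2.2,fy=2.2,interpolation=cv2.INTER_CUBIC))
cv2.imwrite("pics/g5.png",np.hstack(o))
E
```

```text
tcp rel hinge x,y,z mm [ 77.3   0.4 209.6] r 223.4 tcp ang 1.9241 tool ang 1.9202 tool-x.y 1.0 f [-0.5  0.1  0.2] op 1.003 0.0
lid normal err mm along tool y: -0.9
```

View pics/g5.png

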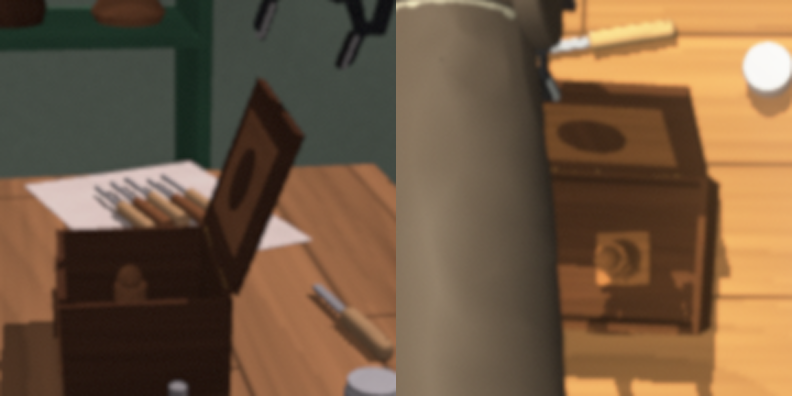

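The carving stands upright in the chest (right view, px 620,258). The tilted open fingers are in line above the lid's free edge. Advancing and gripping.

Call:
{"method": "play_rows", "body": {
  "newtons": 60,
  "steps": [
    {"hand":0,"offset":[0,0,0.5],"dr":[0,0,0]},
    {"hand":0,"offset":[0,0,0.6],"dr":[0,0,0]},
    {"hand":0,"offset":[0,0,0.6],"dr":[0,0,0]},
    {"hand":0,"offset":[0,0,0.6],"dr":[0,0,0]},
    {"hand":0,"offset":[0,0,0.4],"dr":[0,0,0]},
    {"hand":0,"offset":[0,0,0],"dr":[0,0,0]},
    {"hand":0.95,"offset":[0,0,0],"dr":[0,0,0]},
    {"hand":0.95,"offset":[0,0,0],"dr":[0,0,0]},
    {"hand":0.95,"offset":[0,0,0],"dr":[0,0,0]},
    {"hand":0.95,"offset":[0,0,0],"dr":[0,0,0]},
    {"hand":0.95,"offset":[0,0,0],"dr":[0,0,0]},
    {"hand":0.95,"offset":[0,0,0],"dr":[0,0,0]},
    {"hand":0.95,"offset":[0,0,0],"dr":[0,0,0]},
    {"hand":0.95,"offset":[0,0,0],"dr":[0,0,0]},
    {"hand":0.95,"offset":[0,0,0],"dr":[0,0,0]},
    {"hand":0.95,"offset":[0,0,0],"dr":[0,0,0]},
    {"hand":0.95,"offset":[0,0,0],"dr":[0,0,0]}
  ]
}}

```text
t: 18.03
ee_pos: [0.6018, 0.1796, 0.2716]
ee_rot: [-0.125, 0.711, 0.681, -0.119]
contact_force: [2.7, -0.7, 2.3]
opening: 0.126
finger_force: 62.0
```

```bash
python3 - <<'E'
from workcell import r
from h import *
lidrep(r.state())
E
```

```text
tcp rel hinge x,y,z mm [ 54.6   0.7 147.6] r 157.4 tcp ang 1.9254 tool ang 1.9179 tool-x.y 1.0 f [ 2.7 -0.7  2.3] op 0.126 62.0
lid normal err mm along tool y: -1.2
```

Call:
{"method": "play_rows", "body": {
  "steps": [
    {"hand":0.95,"offset":[0,-0.08,0.001],"dr":[-0.16,0,0]},
    {"hand":0.95,"offset":[0,-0.157,0.002],"dr":[-0.3125,0,0]},
    {"hand":0.95,"offset":[0,-0.157,0.002],"dr":[-0.3125,0,0]},
    {"hand":0.95,"offset":[0,-0.157,0.002],"dr":[-0.3125,0,0]},
    {"hand":0.95,"offset":[0,-0.157,0.002],"dr":[-0.3125,0,0]},
    {"hand":0.95,"offset":[0,-0.157,0.002],"dr":[-0.3125,0,0]},
    {"hand":0.95,"offset":[0,-0.08,0.001],"dr":[-0.16,0,0]},
    {"hand":0.95,"offset":[0,0,0],"dr":[0,0,0]},
    {"hand":0.95,"offset":[0,0,0],"dr":[0,0,0]}
  ]
}}

```text
t: 18.78
ee_pos: [0.5787, 0.1807, 0.2779]
ee_rot: [-0.071, 0.718, 0.689, -0.068]
contact_force: [1.9, 0.9, 3.7]
opening: 0.126
finger_force: 62.1
```

```bash
python3 - <<'E'
from workcell import r
from h import *
lidrep(r.state()); print(r.state()["moment"])
E
```

```text
tcp rel hinge x,y,z mm [ 31.5   0.8 153.9] r 157.1 tcp ang 1.7728 tool ang 1.7677 tool-x.y 1.0 f [1.9 0.9 3.7] op 0.126 62.1
lid normal err mm along tool y: -0.8
[ 0.03570233 -0.50917782 -0.14494393]
```

Call:
{"method": "play_rows", "body": {
  "steps": [
    {"hand":0.95,"offset":[0,-0.068,0.001],"dr":[-0.136,0,0]},
    {"hand":0.95,"offset":[0,-0.157,0.002],"dr":[-0.3125,0,0]},
    {"hand":0.95,"offset":[0,-0.157,0.002],"dr":[-0.3125,0,0]},
    {"hand":0.95,"offset":[0,-0.157,0.002],"dr":[-0.3125,0,0]},
    {"hand":0.95,"offset":[0,-0.157,0.002],"dr":[-0.3125,0,0]},
    {"hand":0.95,"offset":[0,-0.157,0.002],"dr":[-0.3125,0,0]},
    {"hand":0.95,"offset":[0,-0.157,0.002],"dr":[-0.3125,0,0]},
    {"hand":0.95,"offset":[0,-0.157,0.002],"dr":[-0.3125,0,0]},
    {"hand":0.95,"offset":[0,-0.068,0.001],"dr":[-0.136,0,0]},
    {"hand":0.95,"offset":[0,0,0],"dr":[0,0,0]},
    {"hand":0.95,"offset":[0,0,0],"dr":[0,0,0]},
    {"hand":0.95,"offset":[0,0,0],"dr":[0,0,0]}
  ]
}}

```text
t: 19.78
ee_pos: [0.5483, 0.1821, 0.2808]
ee_rot: [-0.001, 0.722, 0.692, -0.0]
contact_force: [0.9, 1.5, 5.2]
opening: 0.125
finger_force: 62.2
```

```bash
python3 - <<'E'
from workcell import r
from h import *
lidrep(r.state()); print(r.state()["moment"],r.state()["joint_velocities"])
P=place(Q,[(.09,-.11,.124),(.09,.11,.124),(.09,.11,.304),(.09,-.11,.304)])
o=[]
for n,(y,x) in(("side",(40,170)),("top",(130,90))):
    d=r.snapshot(n); im=cv2.resize(d["img"][y:y+180,x:x+180],None,fx=2.2,fy=2.2,interpolation=cv2.INTER_CUBIC)
    if n=="side": cv2.polylines(im,[((proj(d,P)-[x,y])*2.2).astype(np.int32)],True,(0,255,0),1)
    o.append(im)
cv2.imwrite("pics/g6.png",np.hstack(o))
E
```

```text
tcp rel hinge x,y,z mm [  1.    1.  156.8] r 156.8 tcp ang 1.5774 tool ang 1.5723 tool-x.y 1.0 f [0.9 1.5 5.2] op 0.125 62.2
lid normal err mm along tool y: -0.8
[ 0.14280788 -0.34853014 -0.21146671] [-0.00075624  0.0048565  -0.00486895  0.00140038  0.00274091 -0.00081877]
```

View pics/g6.png

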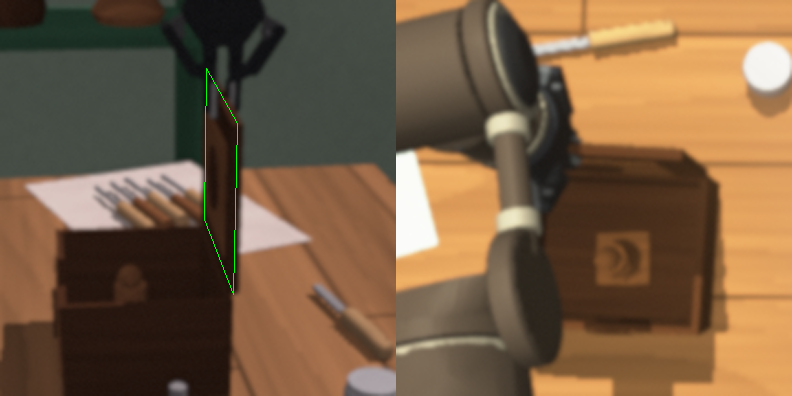

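The lid stands upright between the fingers (side view, near edge at about px 237 from y=125 to 290). It matches the plumb outline. Measured swing from the stop is 0.346–0.348 rad, so the lid is at about 1.573. Holding briefly, then handing in.

Call:
{"method": "play_rows", "body": {
  "steps": [
    {"hand":0.95,"offset":[0,0,0],"dr":[-0.02,0,0]},
    {"hand":0.95,"offset":[0,0,0],"dr":[0,0,0]},
    {"hand":0.95,"offset":[0,0,0],"dr":[0,0,0]},
    {"hand":0.95,"offset":[0,0,0],"dr":[0,0,0]},
    {"hand":0.95,"offset":[0,0,0],"dr":[0,0,0]},
    {"hand":0.95,"offset":[0,0,0],"dr":[0,0,0]},
    {"hand":0.95,"offset":[0,0,0],"dr":[0,0,0]},
    {"hand":0.95,"offset":[0,0,0],"dr":[0,0,0]}
  ]
}}

```text
t: 20.55
ee_pos: [0.5483, 0.1821, 0.2808]
ee_rot: [-0.0, 0.722, 0.692, 0.0]
contact_force: [0.8, 1.6, 5.4]
opening: 0.129
finger_force: 62.2
```

```bash
python3 - <<'E'
from workcell import r
from h import *
lidrep(r.state()); print(r.job_done())
E
```

```text
tcp rel hinge x,y,z mm [  1.    1.  156.8] r 156.8 tcp ang 1.5773 tool ang 1.5708 tool-x.y 1.0 f [0.8 1.6 5.4] op 0.129 62.2
lid normal err mm along tool y: -1.0
the job is handed in; nothing more can be done
None
```

I handed the job in at about 20.6 s: the jaw is open about 51 mm, the carving stands upright in the chest, and the gripper is holding the lid still at about 1.573 rad (plumb is 1.571); the tin, mallet and gouge were not touched.

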